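Load a setting ring and set the clamp screw a quarter turn free

TASK

Gently, with a grip of no more than about 60 N and without dropping or banging it down, take the bright silver setting ring from the white plate and stand it in the fixture, in the nest between the two dowel pins and the brass jaw, and let go of it. Then turn the black thumbscrew clockwise until it seats, so that the jaw pushes the ring home against the pins, and back it off one quarter turn. Finish still gripping the thumbscrew at that setting, with the ring left home in its nest and the other things on the bench undisturbed.

Things in the scene. Friction and masses are not known exactly. Their poses are not given: they have to be found in the camera images.
- ring_mid (a point): Centre, half-way up, of the bright silver setting ring: 44 mm outside diameter, a small 14 mm bore, 30 mm high, about 0.2 kg, axis z up, standing on a white plate 12 mm thick. It may be gripped across its outside in any direction. The black and the brass ring on the plate are of the same size; the three stand in any order, about 12 cm apart.
- ring: The same silver ring; its origin is the centre of its underside.
- nest (a point): Where the ring's centre (half-way up) lies when it is home in the fixture, 15 mm above the nest floor (top of the dark base plate). Axes: z up, +y towards the two dowel pins, -y towards the brass jaw. Set the ring down upright about 3 mm from here towards -y (0 to 6 mm will do), within 3 mm in x. Fingers closing along x clear pins and jaw; open them only to about 60 mm to let go.
- fixture: Fixture fixed to the bench: base plate 92 (x) by 176 (y) by 12 mm; origin on the bench under the nest, 27 mm below it, same axes. Two upright steel pins, 8 mm diameter, 17 mm high above the plate with pointed tops, at x = +17 and -17 mm, y = +20 mm; the home ring touches both. An aluminium block under the thumbscrew, 46 x 50 mm, its top with collar 47 mm above the bench.
- jaw_face (a point): Middle of the flat front face of the brass jaw (26 mm wide, 19 mm high), which slides along the nest's y. Along y it is 22.8 mm from the nest point when the screw is seated and 4 mm farther back for each radian that the screw is backed off, so at the start the ring has 8 mm or more of play along y.
- screw_grip (a point): Point on the thumbscrew's upright axis at the height to grip it, 72 mm above the bench and 87 mm from the nest along the nest's -y. The thumbscrew is a round black knurled knob, 32 mm in diameter, from 58 to 82 mm above the bench, with a white index line on top. Grip it across its diameter in any direction; 40 N is ample. It does not rise or sink as it turns.
- screw (a joint): Angle (rad) by which the thumbscrew is backed off: 0 is seated (hard stop); grows anticlockwise seen from above, so clockwise closes the jaw. Starts 1.9 to 2.6 from the seat, so it may take two grips. Turns stiffly (about 0.05 N m) and stays where it is left. 1.571 is a quarter turn back from the seat; it goes no farther than 3.1.
- ring_black_mid (a point): Centre of the black ring on the white plate; leave it alone.
- ring_brass_mid (a point): Centre of the brass ring on the white plate; leave it alone.
- plug_gauge: Loose plug gauge lying on the bench, 125 mm long, 18 mm thick; leave it alone.
- micrometer: Loose micrometer lying on the bench, about 150 mm long; leave it alone.
- bottle: White bottle with a blue cap, 50 mm in diameter and 130 mm tall; leave it alone.
- driver: Red-handled screwdriver lying on the bench; leave it alone.

How it is judged (in metres and radians):
On the way, in this order (a step that is already met when the one before it is completed fails the run):
1. the silver ring stands upright in the nest, between pins and jaw, and has been let go, with the screw not yet seated (x of ring_mid in the frame of nest between -0.006 and 0.006 m and y of ring_mid in the frame of nest between -0.009 and 0.009 m and z of ring_mid in the frame of nest between -0.003 and 0.003 m and angle between ring_mid's own z axis and vertical below 0.1 rad and contact force between the fingers and ring below 0.05 N and value of joint screw above 0.3 rad), for 0.2 s.
2. the thumbscrew is seated with the ring home (value of joint screw below 0.06 rad and x of ring_mid in the frame of nest between -0.003 and 0.003 m and y of ring_mid in the frame of nest between -0.003 and 0.003 m and z of ring_mid in the frame of nest between -0.003 and 0.003 m and angle between ring_mid's own z axis and vertical below 0.1 rad), for 0.1 s.
3. the thumbscrew is backed off a quarter turn and held (value of joint screw between 1.371 and 1.771 rad and contact force between the fingers and screw above 5 N), for 0.2 s.
At the end, for the whole second after the job is handed in: The thumbscrew has been seated and stands a quarter turn (1.571 rad, within 0.2) back from the seat, not turning, gripped by the fingers (more than 5 N); the silver ring stands upright in the nest within 3 mm of home, not touched by the fingers (all of step 3 and velocity of joint screw between -0.05 and 0.05 rad/s and x of ring_mid in the frame of nest between -0.003 and 0.003 m and y of ring_mid in the frame of nest between -0.003 and 0.003 m and z of ring_mid in the frame of nest between -0.003 and 0.003 m and angle between ring_mid's own z axis and vertical below 0.1 rad and contact force between the fingers and ring below 0.05 N); the arm keeps its last pose, push and grip.
It fails at once if the silver ring is squeezed: a finger grip well over 60 N (contact force between the fingers and ring above 150 N).
It fails at once if the silver ring is dropped (falls free by more than about 10 mm) or thrown (contact force between the fingers and ring below 0.05 N and linear speed of ring above 0.45 m/s).
It fails at once if the silver ring is banged or pressed hard onto the fixture (contact force between ring and fixture above 60 N).
It fails at once if another thing on the bench is disturbed (moved more than 15 mm) (distance of any of ring_black_mid, ring_brass_mid, plug_gauge, micrometer, bottle, driver from where it was at the start of the episode above 0.015 m).
It also fails if it takes over 61 s, if anything falls off the work surface, if the arm or the gripper's body presses on something with over 40 N, if the wrist force passes 120 N, or if a joint passes its speed limit or range.

ROBOT

A 6-joint arm with a two-finger parallel gripper is mounted at the origin on the work surface. World frame = base frame: x ahead of the robot, y to its left, z up, the work surface at z = 0. Lengths are in mm, angles in rad, forces in N, time in s.
With the tool pointing down it reaches from about 300 to 950 mm from the base axis. Payload 3.1 kg.
Tool frame: the origin (TCP) lies between the finger pads; the fingertips stand 17 mm ahead of it and the grasp point (between the pads) lies 2 mm behind it; z points along the fingers, y is the line along which they close (so a half turn about z gives the same grasp; the last joint's range is limited). The gripper opens to 85 mm and grips with 20 to 120 N. Pads are 22 mm wide; open, the fingers measure 114 mm over their backs; the gripper's body (76 mm by 85 mm) begins 54 mm behind the grasp point. The pads swing forward as they close: fully open they stand 13 mm farther back than shut.
Start: joints at [-1.267, 0.308, 1.634, -0, 1.2, -0.07], TCP at [228.196, -581.858, 248.272] pointing down, gripper open.
Joint ranges: [-3.06, 3.06], [-0.79, 1.96], [0.05, 2.63], [-1.19, 4.34], [0.05, 2.64], [-2.94, 2.94]. Speed limits (rad/s): [2.79, 2.79, 3.14, 3.14, 3.14, 3.14].

INTERFACE

Orientations are given as a rotation vector (axis times angle).
In Python, from workcell import status, eyes, ticket gives the robot as it stands. The module is installed in compiled form; this text tells all that it offers.
- The arm moves only by the tool send_rows, never from a script. Its argument "increments" is a list of rows, each a list of 2 entries, a list of its own where there are three numbers: the shift along the tool's x, y, z in units of 0.03 m (1.0 is 0.03 m), then the turn about the tool's z in units of 8 degrees (1.0 is 8 degrees). A call has 1 to 10 rows; each row shifts and turns the commanded pose from where the row before left it, along the tool's axes as they then stand; what a row does not reach is not made up. A row lasts 1/10 s, in which the tool goes at most 50 mm and 8.59 degrees, less where a joint would pass 70% of its speed; a pose out of reach is approached as far as the arm can. A call with a number of a shift or a turn outside -1 to 1 is refused whole. A call with a gripper value outside its range is refused whole. "jaw" is the closure, from -1 (fully open) to 1 (shut), set as the call begins (left out, the last holds). The fingers move at their own pace and stop on an object; "squeeze" is the grip in N (left out, the last holds). Time passes only in rows, so rows that do not move let the fingers close. It gives the time, the measured TCP pose, the force, the opening and the grip force at its end, in the units of the state.
- status.observe(): the state, without advancing time (a new reading comes with each control period).
- eyes.read_camera(name): name is "scene" or "top"; returns a dict with "frame" (400x640x3 uint8, red, green, blue), "fx", "fy", "cx", "cy" (pixels), "pose" (4x4, takes a point from camera to world coordinates). Camera axes: x right, y down, z forward; pixel columns grow to the right and rows downward; lengths in mm; the calibration is good to about 2 mm. A picture is of the moment at which its call begins. There is no depth.
- ticket.finish_job(): hands the job in; it is judged then, once.
The state is a dict: "clock": time; "qpos": joint angles; "qd": joint speeds; "effort": joint torques, N m; "tcp_pos": TCP position; "orientation": TCP orientation; "wrist_force": force on the tool from outside, world axes, zero at the start; "ft_torque": the same for the moment, N m; "finger_gap": opening from 0.0 (shut) to 1.0 (fully open); "finger_force": force on a finger pad.
Only numpy, scipy, OpenCV 4.12 (cv2) and the standard library are available. Lean on these libraries where they do the work, as an engineer would, in place of code of your own. Each camera call takes 0.05 s, during which the arm holds its last target. There are 200 camera calls.

## Working session

There is one attempt and no reset: what is moved stays moved. The work goes in short steps, Python scripts to look and compute and a tool call to move; the robot and the scene stay as the last step left them, time stands still between calls to the robot, and variables do not carry over. Pictures are saved under pics/ and viewed, at most 10 in all, crops included, and the job is handed in when it is done.

Besides the shell and the picture viewer there is one more tool, called after ">>>" as name([rows], argument=value, ...), one row to a line, values as JSON. send_rows: Moves the arm, as the interface text tells. Shifts and turns lie within -1 to 1; 1 stands for 0.03 m of shift or 8 degrees of turn. Its arguments: {"type":"object","properties":{"increments":{"type":"array","items":{"type":"array"}},"jaw":{"type":"number"},"squeeze":{"type":"number"}},"required":["increments"]}

```bash
mkdir -p pics; python3 - <<'E'
from workcell import status, eyes
import cv2,numpy as np
s=status.observe()
print(s)
for n in("scene","top"):
    c=eyes.read_camera(n); cv2.imwrite(f"pics/{n}0.png",c["frame"][:,:,::-1]); np.savez(f"{n}0.npz",**c)
    print(n,c["fx"],c["fy"],c["cx"],c["cy"],c["pose"])
E
```

```text
{'clock': 0.0, 'qpos': array([-1.26671041e+00,  3.08998561e-01,  1.63520243e+00,  1.10319374e-05,
        1.19969206e+00, -6.97020536e-02]), 'qd': array([-1.61181949e-04, -1.40508505e-03, -2.16592843e-03,  1.56233882e-03,
       -1.53080407e-03, -6.47112985e-05]), 'effort': array([ 2.01425455e-04, -4.15256810e+01, -2.76664925e+01, -2.70136911e-05,
        1.03466754e-02,  1.38432839e-05]), 'tcp_pos': array([ 227.95524695, -581.10059801,  247.04347776]), 'orientation': array([-3.08464038e+00, -5.83301718e-01,  4.06173352e-04]), 'wrist_force': array([-0.20224982, -0.28988722,  0.12162778]), 'ft_torque': array([-0.05829566,  0.08629396,  0.00372653]), 'finger_force': 0.0, 'finger_gap': 1.0001428103993526}
scene 448.7880234430908 448.7880234430908 319.4080352092775 203.05005932722074 [[ 4.22418086e-01  6.36742256e-01 -6.45075391e-01  1.62324999e+03]
 [ 9.06394043e-01 -2.99553488e-01  2.97854910e-01 -4.78617232e+02]
 [-3.57777557e-03 -7.10511792e-01 -7.03676199e-01  1.20545849e+03]
 [ 0.00000000e+00  0.00000000e+00  0.00000000e+00  1.00000000e+00]]
top 364.55217403297246 364.55217403297246 317.37295489527014 198.04698332308448 [[ 5.06196747e-02 -9.77568641e-01  2.04443638e-01  3.63862828e+02]
 [-9.98716717e-01 -4.98761467e-02  8.79146129e-03  2.38336627e+01]
 [ 1.60260405e-03 -2.04626300e-01 -9.78838858e-01  1.06370622e+03]
 [ 0.00000000e+00  0.00000000e+00  0.00000000e+00  1.00000000e+00]]
```

View pics/scene0.png

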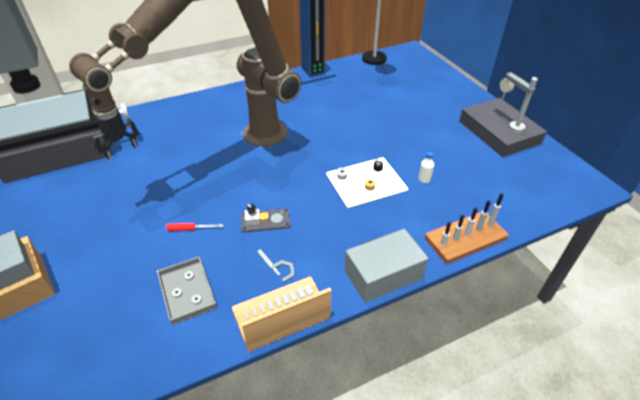

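View pics/top0.png

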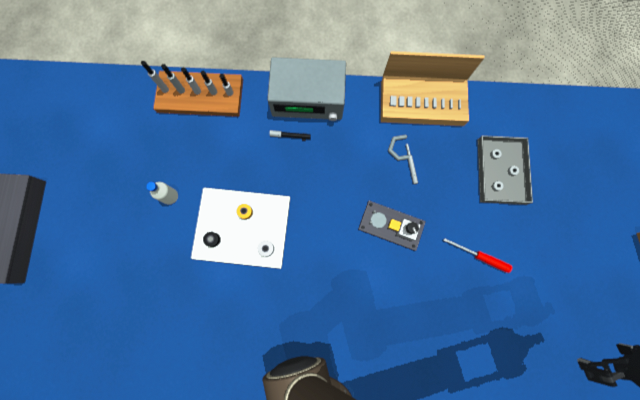

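The silver ring is at about top(266,249) and scene(342,174). The fixture runs from the nest disc at top(378,219), past the jaw at (395,225), to the knob at (411,229). I'll zoom in on both next.

```bash
python3 - <<'E'
import cv2,numpy as np
a=cv2.imread("pics/top0.png");b=cv2.imread("pics/scene0.png")
f=lambda i,x,y,w,h,k:cv2.resize(i[y:y+h,x:x+w],None,fx=k,fy=k,interpolation=cv2.INTER_CUBIC)
o=np.vstack([np.hstack([f(a,350,190,80,60,5),f(a,240,225,80,60,5)]),np.hstack([f(b,225,190,80,60,5),f(b,320,150,80,60,5)])])
cv2.imwrite("pics/z0.png",o)
E
```

```text
(no output)
```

View pics/z0.png

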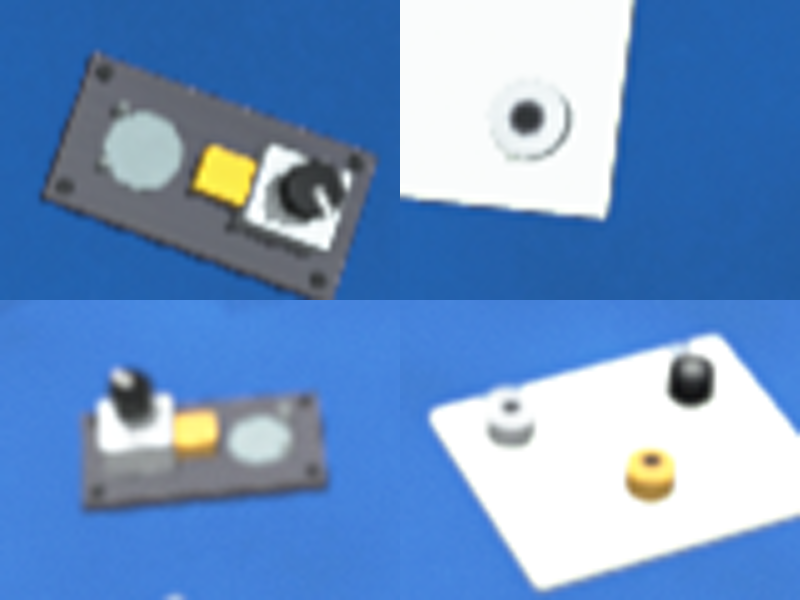

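The zoom shows these positions:
- The ring bore is at top(265,248.6).
- The nest disc centre is at top(378.6,219.8).
- The knob's white index line points to the lower right.
- The jaw is brass-yellow.

Next I'll segment these and cast rays.

```bash
cat > h.py <<'E'
import cv2,numpy as np
def ray(c,uv,z):
    uv=np.atleast_2d(uv).astype(float); d=np.c_[(uv[:,0]-c["cx"])/c["fx"],(uv[:,1]-c["cy"])/c["fy"],np.ones(len(uv))]@c["pose"][:3,:3].T
    o=c["pose"][:3,3]; return (o+d*((z-o[2])/d[:,2])[:,None])[:,:2]
def proj(c,p):
    q=(np.atleast_2d(p)-c["pose"][:3,3])@c["pose"][:3,:3]; return np.c_[c["fx"]*q[:,0]/q[:,2]+c["cx"],c["fy"]*q[:,1]/q[:,2]+c["cy"]]
def load(n):return dict(np.load(n+".npz"))
def blobs(m,off):
    k,_,st,ce=cv2.connectedComponentsWithStats(m.astype(np.uint8)); return [(ce[i]+off,st[i][4]) for i in range(1,k) if st[i][4]>8]
E
python3 - <<'E'
from h import *
np.set_printoptions(precision=1,suppress=True)
T=load("top0");S=load("scene0")
for n,c,(x,y,w,h) in(("top",T,(350,190,80,60)),("scene",S,(230,195,70,50))):
    im=c["frame"][y:y+h,x:x+w];hsv=cv2.cvtColor(im,cv2.COLOR_RGB2HSV)
    H,Sa,V=[hsv[...,i].astype(int) for i in range(3)]
    nb=((Sa<110)|((H<40)))
    k,l,st,ce=cv2.connectedComponentsWithStats(nb.astype(np.uint8));i=1+st[1:,4].argmax()
    pts=np.argwhere(l==i)[:,::-1]+[x,y]
    w12=ray(c,pts,12).astype(np.float32)
    print(n,"plate rect",cv2.minAreaRect(w12))
    disc=(V>130)&(V<205)&(Sa<60)
    for b,a in blobs(disc,(x,y)): print(" disc",b,a,ray(c,b,12))
    ye=(H<35)&(H>15)&(Sa>130)&(V>150)
    for b,a in blobs(ye,(x,y)): print(" jaw",b,a,ray(c,b,31))
    kn=(V<60)
    for b,a in blobs(kn,(x,y)): print(" dark",b,a,ray(c,b,82))
# bores
for n,c,(x,y,w,h) in(("top",T,(255,238,22,22)),("scene",S,(334,166,16,16))):
    im=c["frame"][y:y+h,x:x+w];V=im.max(2)
    print(n,V.min());
    for b,a in blobs(V<130,(x,y)): print(" bore",b,a,ray(c,b,42))
E
```

```text
top plate rect ((515.1152954101562, -185.7911376953125), (175.67510986328125, 92.66526794433594), 72.1250991821289)
 disc [378.1 219.3] 201 [[ 529.3 -146.6]]
 disc [405.3 230.3] 31 [[ 501.2 -225.7]]
 disc [414.6 229.7] 10 [[ 504.3 -252.7]]
 jaw [394.6 224.6] 100 [[ 513.4 -190.8]]
 dark [415.1 225.6] 15 [[ 506.2 -235.6]]
 dark [408.1 228.9] 24 [[ 496.3 -216.7]]
scene plate rect ((502.8885192871094, -182.3314666748047), (174.67422485351562, 137.63339233398438), 72.09185028076172)
 disc [252.8 212.9] 18 [[ 471.4 -218.5]]
 disc [266.2 220.2] 443 [[ 527.  -186.3]]
 jaw [263.5 218.8] 22 [[ 533.9 -197.1]]
 dark [251.2 209. ] 24 [[ 518.5 -232.5]]
top 56
 bore [264.8 248.1] 28 [[427.6 172. ]]
scene 118
```

```bash
python3 - <<'E'
from h import *
np.set_printoptions(precision=1,suppress=True)
T=load("top0");S=load("scene0")
print("ring scene proj from top est",proj(S,[[427.6,172,42]]), "disc proj",proj(S,[[528.5,-146.3,12]]))
V=S["frame"].max(2); print(V[166:182,334:352])
x,y=262,208; im=S["frame"][y:y+20,x:x+34].astype(int); print(im[...,0]); 
m=(im[...,0]>120)&(im[...,2]>120)
for b,a in blobs(m,(x,y)): print(b,a,ray(S,b,12))
print(T["frame"][238:262,254:280].max(2))
E
```

```text
ring scene proj from top est [[341.8 170.5]] disc proj [[276.6 217.1]]
[[218 219 219 219 220 221 222 223 222 224 227 235 240 246 253 255 255 255]
 [217 218 217 219 224 230 235 236 236 236 245 254 255 255 255 255 255 255]
 [218 220 223 229 239 246 247 247 246 247 253 255 255 255 255 255 255 255]
 [234 238 238 244 251 251 246 237 236 242 253 255 255 255 255 255 255 255]
 [255 255 254 252 255 251 223 177 167 201 243 255 255 255 255 255 255 255]
 [255 255 255 255 255 250 201 129 118 167 235 255 255 255 255 255 255 255]
 [255 255 255 254 254 253 230 190 185 219 247 254 254 255 255 255 255 255]
 [255 255 255 250 249 253 249 242 242 247 253 253 248 255 255 255 255 255]
 [255 255 255 234 224 239 246 247 249 249 247 235 224 254 255 255 255 255]
 [255 255 255 215 170 190 213 225 228 224 208 182 190 253 255 255 255 255]
 [255 255 255 208 147 151 164 174 176 169 159 146 186 255 255 255 255 255]
 [255 255 255 234 164 146 150 152 153 148 144 150 219 255 255 255 255 255]
 [255 255 255 255 221 175 163 157 154 151 156 192 250 255 255 255 255 255]
 [255 255 255 255 255 243 229 220 216 219 227 250 255 
[... 4945 characters left out ...]
65 180 240
  254 253 252 252 252 252 252 252]
 [252 252 252 252 252 252 250 221 213 205 222 203 182 182 198 225 241 253
  253 252 252 252 252 252 252 252]
 [252 252 252 252 252 252 251 242 240 241 240 234 231 237 248 253 253 252
  252 252 252 252 252 252 252 252]
 [252 252 252 252 252 252 252 252 252 252 253 253 253 253 253 252 252 252
  252 252 252 252 252 252 252 252]
 [252 252 252 252 252 252 252 252 252 252 252 252 252 252 252 252 252 252
  252 252 252 252 252 252 252 252]
 [252 252 252 252 252 252 252 252 252 252 252 252 252 252 252 252 252 252
  252 252 252 252 252 252 252 252]
 [252 252 252 252 252 252 252 252 252 252 252 252 252 252 252 252 252 252
  252 252 252 252 252 252 252 252]]
```

>>> send_rows([
  [[0,0,0],-0.9],
  [[0,0,0],-0.9],
  [[0,0,0],-0.9],
  [[0,0,0],-0.9],
  [[0,0,0],-0.9],
  [[0,0,0],-0.92],
  [[0,0,0],-0.92],
  [[1,0,0],0],
  [[1,0,0],0],
  [[1,0,0],0],
], jaw=-1, squeeze=40)

```text
clock: 1.1
tcp_pos: [255.7, -494.9, 247.4]
orientation: [-2.539, -1.848, -0.001]
wrist_force: [-0.4, 0.1, 0.5]
finger_gap: 1.0
finger_force: 0.0
```

>>> send_rows([
  [[1,0,0],0],
  [[1,0,0],0],
  [[1,0,0],0],
  [[1,0,0],0],
  [[1,0,0],0],
  [[1,0,0],0],
  [[1,0,0],0],
  [[1,0,0],0],
  [[1,0,0],0],
  [[1,0,0],0],
])

```text
clock: 2.1
tcp_pos: [347.7, -209.3, 247.9]
orientation: [-2.539, -1.849, 0.0]
wrist_force: [0.5, 0.2, 0.7]
finger_gap: 1.002
finger_force: 0.0
```

>>> send_rows([
  [[1,-0.2,0],0],
  [[1,-0.2,0],0],
  [[1,-0.2,0],0],
  [[1,-0.2,0],0],
  [[1,-0.2,0],0],
  [[1,-0.2,0],0],
  [[1,-0.17,0],0],
  [[1,0,0],0],
  [[1,0,0],0],
  [[1,0,0],0],
])

```text
clock: 3.1
tcp_pos: [400.5, 88.7, 248.0]
orientation: [-2.539, -1.85, 0.001]
wrist_force: [0.2, -1.2, 0.1]
finger_gap: 1.003
finger_force: 0.0
```

>>> send_rows([
  [[1,0,0],0],
  [[1,0,0],0],
  [[0.9,0,0],0],
  [[0,0,0],0],
  [[0,0,0],0],
  [[0,0,0],0],
])

```text
clock: 3.7
tcp_pos: [426.7, 169.5, 247.8]
orientation: [-2.54, -1.849, 0.002]
wrist_force: [-0.2, -0.4, -0.0]
finger_gap: 1.001
finger_force: 0.0
```

```bash
cat > st.py <<'E'
from workcell import status
import numpy as np
from scipy.spatial.transform import Rotation as R
s=status.observe();M=R.from_rotvec(s["orientation"]).as_matrix()
np.set_printoptions(precision=2,suppress=True)
print(s["clock"],s["tcp_pos"],"q",s["qpos"],"F",s["wrist_force"],"gap",s["finger_gap"],s["finger_force"])
print("yaw x",np.degrees(np.arctan2(M[1,0],M[0,0])),"z",M[:,2])
for n,p in(("ring",[427.6,172.0,33]),("nest-3",[528.5-.9,-146.3-2.9,33]),("screw",[501.8,-229.1,70])):
    print(n,M.T@(np.array(p)-s["tcp_pos"])/30)
E
python3 st.py
```

```text
3.7 [426.74 169.5  247.8 ] q [ 0.28 -0.02  2.01 -0.    1.15  0.6 ] F [-0.17 -0.36 -0.01] gap 1.000756427273827 0.0
yaw x 72.11598409357653 z [-0. -0. -1.]
ring [0.1  0.01 7.16]
nest-3 [-9.07  6.47  7.16]
screw [-11.87   6.47   5.93]
```

>>> send_rows([
  [[0.1,0,1],0],
  [[0,0,1],0],
  [[0,0,1],0],
  [[0,0,1],0],
  [[0,0,1],0],
  [[0,0,1],0],
  [[0,0,0.6],0],
  [[0,0,0.35],0],
  [[0,0,0.2],0],
  [[0,0,0],0],
])

```text
clock: 4.7
tcp_pos: [428.3, 172.7, 33.7]
orientation: [-2.54, -1.849, 0.001]
wrist_force: [0.1, 0.2, 0.2]
finger_gap: 0.998
finger_force: 0.0
```

```bash
python3 st.py; python3 - <<'E'
from h import *
from workcell import eyes
f=lambda i,x,y,w,h,k:cv2.resize(i[y:y+h,x:x+w],None,fx=k,fy=k,interpolation=cv2.INTER_CUBIC)
cv2.imwrite("pics/g1.png",np.hstack([f(eyes.read_camera(n)["frame"][:,:,::-1],*b,5) for n,b in(("top",(225,210,80,80)),("scene",(305,135,80,80)))]))
E
```

```text
4.7 [428.26 172.68  33.66] q [ 0.29  0.34  2.13 -0.    0.67  0.6 ] F [0.1  0.2  0.21] gap 0.9982076782503024 0.0
yaw x 72.09283626057183 z [-0. -0. -1.]
ring [-0.03 -0.01  0.02]
nest-3 [-9.19  6.45  0.02]
screw [-11.99   6.45  -1.21]
```

View pics/g1.png

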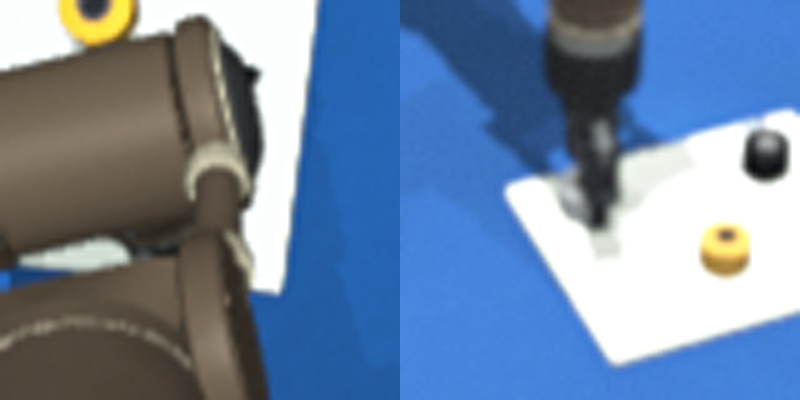

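The fingers straddle the ring, and the ring's left side is visible at about scene(420,173). The arm blocks the top view. I'll close now.

>>> send_rows([
  [[0,0,0],0],
  [[0,0,0],0],
  [[0,0,0],0],
  [[0,0,0],0],
  [[0,0,0],0],
  [[0,0,0],0],
  [[0,0,0],0],
  [[0,0,0],0],
  [[0,0,0],0],
  [[0,0,0],0],
], jaw=1, squeeze=40)

```text
clock: 5.8
tcp_pos: [429.2, 173.4, 34.7]
orientation: [2.539, 1.85, 0.002]
wrist_force: [-0.7, -1.2, 5.5]
finger_gap: 0.5
finger_force: 40.3
```

>>> send_rows([
  [[0,0,-0.3],0],
  [[0,0,-0.5],0],
  [[0,0,-1],0],
  [[0,0,-1],0],
  [[0,0,-1],0],
  [[0,0,-0.2],0],
  [[0,0,0],0],
  [[0,0,0],0],
])

```text
clock: 6.6
tcp_pos: [427.0, 172.8, 152.4]
orientation: [-2.539, -1.849, 0.004]
wrist_force: [-1.4, 0.2, -2.4]
finger_gap: 0.497
finger_force: 41.2
```

```bash
python3 st.py
```

```text
6.6 [427.01 172.78 152.39] q [0.29 0.12 2.09 0.   0.94 0.6 ] F [-1.39  0.23 -2.44] gap 0.4972369249496781 41.17784857749939
yaw x 72.13918622001876 z [-0. -0. -1.]
ring [-0.01  0.04  3.98]
nest-3 [-9.18  6.49  3.98]
screw [-11.98   6.49   2.75]
```

>>> send_rows([
  [[-0.4,0.3,0],0],
  [[-0.8,0.6,0],0],
  [[-0.9,0.65,0],0],
  [[-1,0.7,0],0],
  [[-1,0.7,0],0],
  [[-1,0.7,0],0],
  [[-1,0.7,0],0],
  [[-1,0.7,0],0],
  [[-1,0.7,0],0],
  [[-0.7,0.5,0],0],
])

```text
clock: 7.6
tcp_pos: [524.7, -137.4, 151.1]
orientation: [-2.538, -1.846, 0.004]
wrist_force: [-0.1, 0.1, -2.1]
finger_gap: 0.504
finger_force: 41.2
```

>>> send_rows([
  [[-0.38,0.24,0],0],
  [[0,0,0.5],0],
  [[0,0,0.8],0],
  [[0,0,0.5],0],
  [[0,0,0.2],0],
  [[0,0,0],0],
  [[0,0,0],0],
  [[0,0,0],0],
])

```text
clock: 8.4
tcp_pos: [530.2, -148.7, 94.8]
orientation: [2.538, 1.849, 0.002]
wrist_force: [-0.2, 0.2, -1.5]
finger_gap: 0.502
finger_force: 41.2
```

```bash
python3 st.py; python3 - <<'E'
from h import *
from workcell import eyes
f=lambda i,x,y,w,h,k:cv2.resize(i[y:y+h,x:x+w],None,fx=k,fy=k,interpolation=cv2.INTER_CUBIC)
cv2.imwrite("pics/n1.png",np.hstack([f(eyes.read_camera(n)["frame"][:,:,::-1],*b,5) for n,b in(("top",(345,180,80,80)),("scene",(230,165,80,80)))]))
E
```

```text
8.4 [ 530.15 -148.74   94.82] q [-0.35  0.36  1.91  0.    0.86 -0.04] F [-0.2   0.15 -1.45] gap 0.50184480817765 41.200504302978516
yaw x 72.16201473054655 z [ 0. -0. -1.]
ring [ 9.13 -6.53  2.05]
nest-3 [-0.04 -0.08  2.06]
screw [-2.84 -0.08  0.83]
```

View pics/n1.png

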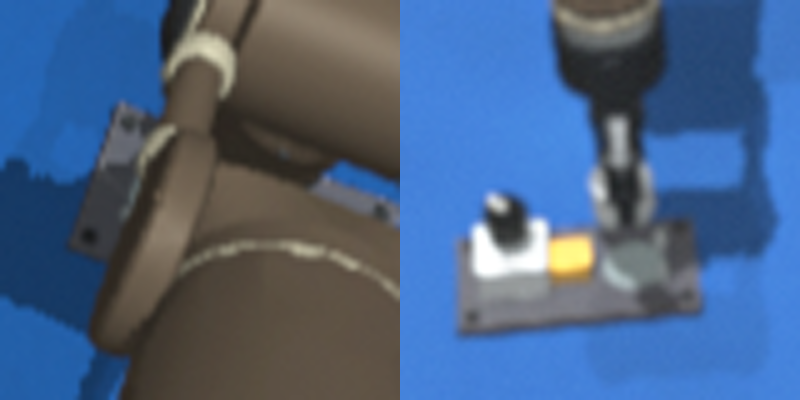

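The ring is upright in the fingers at about scene(622,195 in the crop), over the nest. I'll lower it.

>>> send_rows([
  [[-0.03,-0.07,0.5],0],
  [[0,0,0.6],0],
  [[0,0,0.4],0],
  [[0,0,0.25],0],
  [[0,0,0.15],0],
  [[0,0,0],0],
  [[0,0,0],0],
  [[0,0,0],0],
])

```text
clock: 9.3
tcp_pos: [527.6, -149.2, 37.4]
orientation: [2.538, 1.849, 0.001]
wrist_force: [0.4, -0.1, -1.3]
finger_gap: 0.499
finger_force: 41.2
```

```bash
python3 st.py
```

```text
9.3 [ 527.58 -149.17   37.45] q [-0.35  0.46  1.93  0.    0.75 -0.04] F [ 0.4  -0.05 -1.33] gap 0.49870600497466744 41.200109124183655
yaw x 72.13760528306582 z [ 0. -0. -1.]
ring [ 9.17 -6.46  0.14]
nest-3 [-0.    0.    0.15]
screw [-2.8   0.   -1.08]
```

>>> send_rows([
  [[0,0,0.03],0],
  [[0,0,0.02],0],
  [[0,0,0.02],0],
  [[0,0,0],0],
  [[0,0,0],0],
])

```text
clock: 9.8
tcp_pos: [527.0, -149.0, 34.8]
orientation: [2.539, 1.849, 0.0]
wrist_force: [0.6, 0.2, -0.6]
finger_gap: 0.502
finger_force: 41.4
```

>>> send_rows([
  [[0,0,0.02],0],
  [[0,0,0.01],0],
  [[0,0,0],0],
  [[0,0,0],0],
])

```text
clock: 10.2
tcp_pos: [527.0, -149.0, 34.8]
orientation: [-2.539, -1.85, 0.0]
wrist_force: [-3.2, 0.9, 5.6]
finger_gap: 0.502
finger_force: 42.0
```

>>> send_rows([
  [[0,0,0],0],
  [[0,0,0],0],
  [[0,0,0],0],
  [[0,0,0],0],
  [[0,0,0],0],
  [[0,0,0],0],
  [[0,0,0],0],
], jaw=-0.4)

```text
clock: 10.9
tcp_pos: [526.9, -148.9, 33.7]
orientation: [-2.539, -1.85, 0.0]
wrist_force: [-0.6, -0.7, -0.5]
finger_gap: 0.7
finger_force: 0.0
```

>>> send_rows([
  [[0,0,-0.2],0],
  [[0,0,-0.4],0],
  [[0,0,-0.8],0],
  [[0,0,-1],0],
  [[0,0,-1],0],
  [[0,0,-0.2],0],
  [[-0.5,0,0],0],
  [[-1,0,0],-1],
  [[-1,0,0],-1],
  [[0,0,0],-1],
])

```text
clock: 11.9
tcp_pos: [506.0, -224.7, 140.3]
orientation: [-2.095, -2.339, 0.003]
wrist_force: [0.6, 1.0, -0.1]
finger_gap: 0.699
finger_force: 0.0
```

```bash
python3 st.py; python3 - <<'E'
from h import *
from workcell import eyes
f=lambda i,x,y,w,h,k:cv2.resize(i[y:y+h,x:x+w],None,fx=k,fy=k,interpolation=cv2.INTER_CUBIC)
C={n:eyes.read_camera(n) for n in("top","scene")}
for n in C: np.savez(n+"2.npz",**C[n])
cv2.imwrite("pics/n2.png",np.hstack([f(C[n]["frame"][:,:,::-1],*b,5) for n,b in(("top",(345,180,80,80)),("scene",(230,165,80,80)))]))
print(proj(C["scene"],[[528.5-.9,-146.3-2.9,42],[528.5,-146.3,42]]))
E
```

```text
11.9 [ 506.01 -224.67  140.28] q [-0.5   0.3   1.88 -0.    0.96 -0.6 ] F [ 0.59  1.03 -0.09] gap 0.6992733132030411 0.0
yaw x 96.30084707689113 z [-0. -0. -1.]
ring [13.43 -1.14  3.57]
nest-3 [2.42 1.   3.57]
screw [-0.13 -0.15  2.34]
[[275.15984487 211.43273626]
 [275.9990765  211.34956957]]
```

View pics/n2.png

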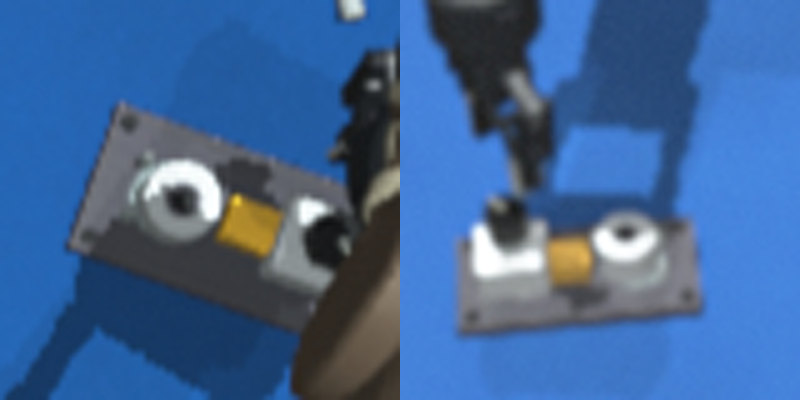

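The ring stands upright in the nest, with its bore at scene(275,211.3), which matches the planned spot 3 mm towards the jaw. Next is the thumbscrew.

>>> send_rows([
  [[-0.13,-0.15,0],0],
  [[0,0,0.1],-1],
  [[0,0,0.1],-1],
  [[0,0,0.1],-1],
  [[0,0,0.1],-1],
  [[0,0,0.1],-1],
  [[0,0,0.1],-1],
  [[0,0,0.1],-1],
  [[0,0,0],0],
  [[0,0,0],0],
])

```text
clock: 13.0
tcp_pos: [503.4, -225.3, 120.3]
orientation: [-0.762, -3.047, -0.0]
wrist_force: [0.2, -0.1, 0.5]
finger_gap: 0.7
finger_force: 0.0
```

```bash
python3 st.py
```

```text
13.0 [ 503.42 -225.32  120.3 ] q [-0.5   0.33  1.9  -0.    0.92 -1.58] F [ 0.19 -0.12  0.51] gap 0.7002193982552153 0.0
yaw x 151.93271259820034 z [-0.  0. -1.]
ring [ 8.46 10.5   2.92]
nest-3 [0.48 2.62 2.91]
screw [-0.01 -0.14  1.68]
```

>>> send_rows([
  [[-0.01,-0.14,0],0],
  [[0,0,0.3],0],
  [[0,0,0.5],0],
  [[0,0,0.5],0],
  [[0,0,0.25],0],
  [[0,0,0.12],0],
  [[0,0,0],0],
  [[0,0,0],0],
])

```text
clock: 13.8
tcp_pos: [502.5, -229.6, 70.8]
orientation: [0.756, 3.049, -0.0]
wrist_force: [-0.1, -0.4, 0.3]
finger_gap: 0.701
finger_force: 0.0
```

```bash
python3 st.py
```

```text
13.8 [ 502.47 -229.64   70.77] q [-0.51  0.41  1.91 -0.    0.82 -1.59] F [-0.08 -0.41  0.34] gap 0.7013724586439742 0.0
yaw x 152.13481086295985 z [ 0. -0. -1.]
ring [ 8.46 10.67  1.26]
nest-3 [0.51 2.76 1.26]
screw [0.03 0.01 0.03]
```

>>> send_rows([
  [[0,0,0],0],
  [[0,0,0],0],
  [[0,0,0],0],
  [[0,0,0],0],
  [[0,0,0],0],
  [[0,0,0],0],
  [[0,0,0],0],
  [[0,0,0],0],
], jaw=1, squeeze=40)

```text
clock: 14.6
tcp_pos: [502.8, -229.7, 71.5]
orientation: [0.756, 3.048, -0.0]
wrist_force: [-1.0, 0.5, 6.1]
finger_gap: 0.357
finger_force: 39.6
```

```bash
python3 st.py
```

```text
14.6 [ 502.75 -229.73   71.47] q [-0.51  0.41  1.91  0.    0.82 -1.59] F [-1.01  0.45  6.07] gap 0.3570557038041444 39.57138776779175
yaw x 152.13756475016575 z [ 0. -0. -1.]
ring [ 8.47 10.67  1.27]
nest-3 [0.52 2.76 1.28]
screw [0.04 0.   0.05]
```

>>> send_rows([
  [[0,0,0],0.5],
  [[0,0,0],0.9],
  [[0,0,0],0.9],
  [[0,0,0],0.9],
  [[0,0,0],0.9],
  [[0,0,0],0.9],
  [[0,0,0],0.9],
  [[0,0,0],0.9],
  [[0,0,0],0.9],
  [[0,0,0],0.9],
])

```text
clock: 15.6
tcp_pos: [503.3, -229.5, 71.5]
orientation: [2.351, 2.081, 0.002]
wrist_force: [1.9, 1.4, 5.1]
finger_gap: 0.36
finger_force: 39.7
```

```bash
echo 'print("Mt",s["ft_torque"])'>>st.py; python3 st.py
```

```text
15.6 [ 503.28 -229.48   71.49] q [-0.51  0.41  1.91  0.    0.82 -0.39] F [1.88 1.41 5.07] gap 0.36024946464628893 39.689868092536926
yaw x 83.03413640270799 z [ 0. -0. -1.]
ring [12.98 -4.13  1.27]
nest-3 [2.75 0.48 1.28]
screw [ 0.01 -0.05  0.05]
Mt [ 0.31 -0.08  0.01]
```

>>> send_rows([
  [[0,0,0],0.8],
  [[0,0,0],0.8],
  [[0,0,0],0.8],
  [[0,0,0],0.8],
  [[0,0,0],0.8],
  [[0,0,0],0],
])

```text
clock: 16.2
tcp_pos: [503.6, -229.6, 71.5]
orientation: [2.83, 1.36, 0.004]
wrist_force: [1.8, 1.4, 4.2]
finger_gap: 0.359
finger_force: 39.7
```

```bash
python3 st.py
```

```text
16.2 [ 503.57 -229.6    71.5 ] q [-0.51  0.41  1.91  0.    0.82  0.17] F [1.79 1.4  4.21] gap 0.3591630884375047 39.669923186302185
yaw x 51.31554586456316 z [ 0. -0. -1.]
ring [  8.87 -10.35   1.27]
nest-3 [ 2.59 -1.05  1.28]
screw [-0.02 -0.06  0.05]
Mt [ 0.31 -0.28 -0.07]
```

>>> send_rows([
  [[0,0,0],0.5],
  [[0,0,0],0.5],
  [[0,0,0],0.5],
  [[0,0,0],0],
])

```text
clock: 16.6
tcp_pos: [503.6, -229.7, 71.5]
orientation: [2.956, 1.059, 0.004]
wrist_force: [2.2, 2.0, 5.2]
finger_gap: 0.361
finger_force: 39.7
```

```bash
python3 st.py|grep -v '\(ring\|nest\|screw\)'
```

```text
16.6 [ 503.64 -229.69   71.48] q [-0.51  0.41  1.91  0.    0.82  0.37] F [2.18 2.03 5.17] gap 0.361262748110434 39.70578074455261
yaw x 39.43392466579063 z [ 0. -0. -1.]
Mt [ 0.4  -0.43 -0.06]
```

>>> send_rows([
  [[0,0,0],0.5],
  [[0,0,0],0.5],
  [[0,0,0],0],
])

```text
clock: 16.9
tcp_pos: [503.7, -229.7, 71.5]
orientation: [3.022, 0.851, 0.005]
wrist_force: [3.8, 1.7, 4.9]
finger_gap: 0.358
finger_force: 39.7
```

```bash
python3 st.py|grep -v '\(ring\|nest\|screw\)'
```

```text
16.9 [ 503.7  -229.75   71.47] q [-0.51  0.41  1.91  0.    0.82  0.51] F [3.83 1.68 4.91] gap 0.3581096903867317 39.73515272140503
yaw x 31.454854256331664 z [ 0. -0. -1.]
Mt [ 0.41 -0.46 -0.02]
```

>>> send_rows([
  [[0,0,0],0.5],
  [[0,0,0],0.5],
  [[0,0,0],0],
])

```text
clock: 17.2
tcp_pos: [503.7, -229.8, 71.5]
orientation: [3.074, 0.639, 0.005]
wrist_force: [3.3, 2.4, 5.9]
finger_gap: 0.362
finger_force: 39.7
```

```bash
python3 st.py|grep -v '\(ring\|nest\|screw\)'
```

```text
17.2 [ 503.71 -229.83   71.47] q [-0.51  0.41  1.91  0.    0.82  0.65] F [3.27 2.38 5.89] gap 0.3616018920252465 39.73093092441559
yaw x 23.47342005466369 z [ 0. -0. -1.]
Mt [ 0.37 -0.51 -0.01]
```

>>> send_rows([
  [[0,0,0],0.5],
  [[0,0,0],0.5],
  [[0,0,0],0],
])

```text
clock: 17.5
tcp_pos: [502.9, -230.1, 71.5]
orientation: [3.111, 0.424, 0.002]
wrist_force: [1.5, 0.4, 6.5]
finger_gap: 0.357
finger_force: 39.9
```

```bash
python3 st.py|grep -v '\(ring\|nest\|screw\)'
```

```text
17.5 [ 502.89 -230.12   71.46] q [-0.51  0.41  1.91 -0.    0.82  0.79] F [1.45 0.44 6.47] gap 0.35720911605044886 39.88401532173157
yaw x 15.537942826301025 z [ 0. -0. -1.]
Mt [ 0.14 -0.1  -0.01]
```

>>> send_rows([
  [[0,0,0],0.5],
  [[0,0,0],0.5],
  [[0,0,0],0],
])

```text
clock: 17.8
tcp_pos: [501.1, -230.3, 71.4]
orientation: [3.133, 0.213, -0.005]
wrist_force: [-2.7, -0.4, 9.9]
finger_gap: 0.361
finger_force: 40.2
```

```bash
python3 st.py|grep -v '\(ring\|nest\|screw\)'
```

```text
17.8 [ 501.09 -230.29   71.39] q [-0.51  0.41  1.92 -0.    0.82  0.93] F [-2.68 -0.37  9.89] gap 0.36095499657169944 40.21926820278168
yaw x 7.786725664621453 z [-0. -0. -1.]
Mt [0.08 0.46 0.74]
```

>>> send_rows([
  [[0,0,0],0.5],
  [[0,0,0],0.5],
  [[0,0,0],0],
])

```text
clock: 18.1
tcp_pos: [501.2, -230.0, 71.1]
orientation: [3.141, -0.012, -0.004]
wrist_force: [-2.8, -0.7, 8.4]
finger_gap: 0.361
finger_force: 40.3
```

```bash
python3 st.py|grep -v '\(ring\|nest\|screw\)'; python3 - <<'E'
from h import *
from workcell import eyes
f=lambda i,x,y,w,h,k:cv2.resize(i[y:y+h,x:x+w],None,fx=k,fy=k,interpolation=cv2.INTER_CUBIC)
C={n:eyes.read_camera(n) for n in("top","scene")}
for n in C: np.savez(n+"3.npz",**C[n])
cv2.imwrite("pics/n3.png",np.hstack([f(C[n]["frame"][:,:,::-1],*b,6) for n,b in(("top",(350,190,65,65)),("scene",(235,185,65,65)))]))
E
```

```text
18.1 [ 501.24 -230.     71.13] q [-0.51  0.41  1.92 -0.    0.82  1.07] F [-2.8  -0.68  8.44] gap 0.3606447048763004 40.340248346328735
yaw x -0.446863388310677 z [-0. -0. -1.]
Mt [-0.01  0.35 -0.06]
```

View pics/n3.png

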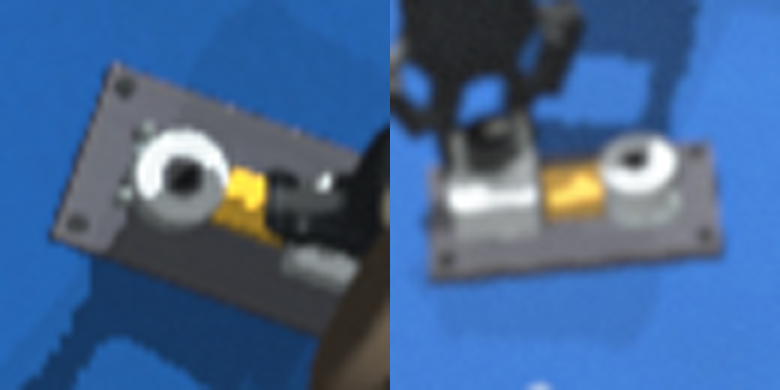

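The ring has moved home, with its bore at scene(275.8,211.3) against a projected home of (276.0,211.35), and the jaw is touching it. A torque spike of 0.74 N·m suggests the screw has seated. I'll give it one more small nudge to confirm.

>>> send_rows([
  [[0,0,0],0.2],
  [[0,0,0],0.2],
  [[0,0,0],0],
  [[0,0,0],0],
])

```text
clock: 18.6
tcp_pos: [500.8, -229.9, 71.1]
orientation: [3.14, -0.096, -0.005]
wrist_force: [-3.0, 0.8, 8.6]
finger_gap: 0.361
finger_force: 40.4
```

```bash
python3 st.py|grep -v '\(ring\|nest\|screw\)'
```

```text
18.6 [ 500.81 -229.86   71.08] q [-0.51  0.41  1.92 -0.    0.82  1.13] F [-3.05  0.77  8.6 ] gap 0.3606761558170246 40.4463529586792
yaw x -3.5122747884969616 z [-0. -0. -1.]
Mt [0.14 0.46 0.3 ]
```

>>> send_rows([
  [[0,0,0],-0.4],
  [[0,0,0],-0.8],
  [[0,0,0],-0.8],
  [[0,0,0],-0.8],
  [[0,0,0],-0.8],
  [[0,0,0],-0.8],
  [[0,0,0],-0.8],
  [[0,0,0],-0.8],
  [[0,0,0],-0.8],
  [[0,0,0],-0.8],
])

```text
clock: 19.6
tcp_pos: [501.9, -232.0, 71.2]
orientation: [2.751, 1.509, -0.003]
wrist_force: [0.0, -5.9, 4.5]
finger_gap: 0.362
finger_force: 40.0
```

>>> send_rows([
  [[0,0,0],-0.8],
  [[0,0,0],-0.8],
  [[0,0,0],-0.8],
  [[0,0,0],-0.6],
  [[0,0,0],-0.4],
  [[0,0,0],-0.3],
  [[0,0,0],0],
  [[0,0,0],0],
  [[0,0,0],0],
  [[0,0,0],0],
])

```text
clock: 20.6
tcp_pos: [503.1, -232.4, 71.2]
orientation: [2.278, 2.156, -0.003]
wrist_force: [0.7, -5.6, 2.0]
finger_gap: 0.364
finger_force: 39.8
```

```bash
python3 st.py|grep -v '\(ring\|nest\|screw\)'; python3 - <<'E'
from h import *
from workcell import eyes
f=lambda i,x,y,w,h,k:cv2.resize(i[y:y+h,x:x+w],None,fx=k,fy=k,interpolation=cv2.INTER_CUBIC)
C={n:eyes.read_camera(n) for n in("top","scene")}
cv2.imwrite("pics/n4.png",np.hstack([f(C[n]["frame"][:,:,::-1],*b,6) for n,b in(("top",(350,190,65,65)),("scene",(235,185,65,65)))]))
E
```

```text
20.6 [ 503.07 -232.39   71.18] q [-0.51  0.41  1.91 -0.    0.82 -0.45] F [ 0.73 -5.61  1.99] gap 0.3635199345360554 39.755972027778625
yaw x 86.85192199954365 z [ 0.   -0.01 -1.  ]
Mt [-0.9  -0.13  0.11]
```

View pics/n4.png

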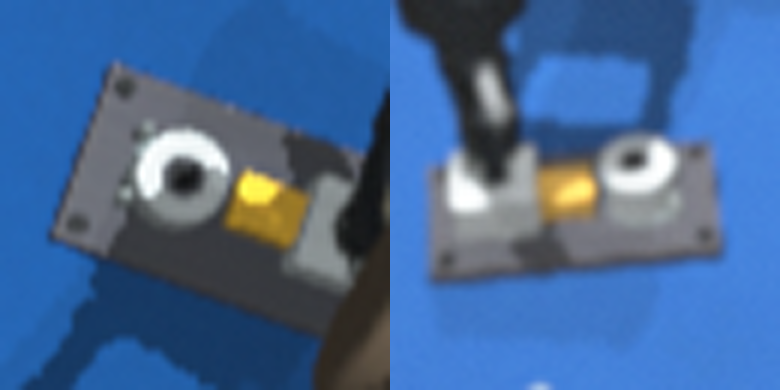

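The ring is still home, with its bore at crop(633,158), unchanged. The jaw has backed off by about 6–7 mm, as a quarter turn should give, and the knob is held at 40 N. I'll hand the job in.

```bash
python3 -c "
from workcell import ticket
print(ticket.finish_job())"
```

```text
the job is handed in; nothing more can be done
None
```

I handed the job in at about 20.6 s, and no verdict came back: the silver ring is home in its nest, and the thumbscrew was seated, backed off about 90°, and is still gripped at about 40 N; the screw angle is inferred from gripper rotation, the torque at the stop and the jaw's movement, because the index line was hidden by the gripper.

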